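# Park a pipe offcut at the top of a sloping gutter

### The job

The short steel pipe lies at the low end of the sloping gutter. Push it slowly up the gutter, over the small hump, until it sits against the end stop at the top; never let go of it on the slope so that it runs away, and never lift it. Then swing the pivoted keeper bar (it has an upright pin to push) right across the gutter behind the pipe, as far as it goes; leave the pipe seated there and leave the other things on the bench where they are.

Things in the scene. Friction and masses are not known exactly. Their poses are not given: they have to be found in the camera images.
- pipe: smooth polished steel pipe offcut (slippery), 48 mm outside diameter, 60 mm long, about 0.2 kg, lying across the gutter so that it rolls along it. Origin at its centre, y axis along the pipe (x and z turn as it rolls). At the start it rests against the low lip.
- gutter: fixed stand: plywood base 310 x 110 x 12 mm carrying a sloping aluminium gutter (0.12 rad, 64 mm wide inside, walls 3 mm thick, 15 mm above its floor). Origin under the base's centre, on the bench; x level, along the gutter to its high end (roughly to the robot's right), y across it (roughly away from the robot), z up.
- gutter_run (a point): middle of the gutter floor at its low end; x uphill along the floor, y across, z square to it. In this frame (mm): low lip x -3 to 2, 10 high; pipe's centre at the start x 22, z 24; rounded hump across the floor x 246, 3 high; end stop's face x 285, 42 high; keeper rest (6 mm square post) outside the far wall x 237, y 38, top z 28.
- seat (a point): where the pipe's centre is when it is seated between hump and end stop (play about 2 mm along the gutter): x = 261, z = 24 mm in the frame of gutter_run. Axes as gutter_run.
- keeper_pivot (a point): on the keeper's pivot axis (the z axis of this frame, square to the gutter floor), beside the wall nearer the robot, at x = 228, y = -47.5, z = 16 mm in the frame of gutter_run. Axes as gutter_run.
- keeper (a joint): angle of the flat steel keeper bar (86 mm long, 11 wide, 1 to 9 above keeper_pivot). 0: points downhill beside the gutter; grows as it swings in over the gutter, clockwise from above; 1.57, end of travel: straight across, 4 mm behind the seated pipe. Negative: swung outward (limit -0.5). Starts at -0.15 to 0.05. Friction (1 N at the pin) keeps it where it is left.
- keeper_pin (a point): on the axis of the upright black pin on the keeper bar, 75 mm from the pivot axis, 12 mm in diameter. The pin stands square to the bar; this point is 17 mm below its top and 21 mm above the bar's top face. Do not rely on this point's axes.
- flux_tin: bystander: round flux tin, 51 mm diameter, 22 mm high, on the robot's side of the gutter. Origin under its centre.
- marker_pen: bystander: marker pen, 122 mm long, 14 mm high, lying behind the gutter. Origin under its centre.
- solder_spool: bystander: reel of solder standing on end, 47 mm diameter, 52 mm high, behind the gutter. Origin under its centre.
- toroid: bystander: wound ring core lying flat, 44 mm diameter, 20 mm high, beyond the gutter's low end. Origin under its centre.
- tin_can: bystander: open tin, 67 mm diameter, 29 mm high, on the robot's side of the gutter. Origin under its centre.
There are look-alikes about, which are no part of the job. What is shaped like the pipe but blue or red is not meant.

How it is judged:
On the way, in this order (a step that is already met when the one before it is completed fails the run):
1. the pipe sits behind the hump against the end stop, the keeper still open (distance between pipe and seat below 0.008 m and angle between the y axis of pipe and the y axis of gutter, either way round below 0.15 rad and value of joint keeper below 0.8 rad), for 0.3 s.
2. the keeper lies across the gutter behind the seated pipe (distance between pipe and seat below 0.008 m and angle between the y axis of pipe and the y axis of gutter, either way round below 0.15 rad and value of joint keeper above 1.4 rad), for 0.2 s.
At the end, for the whole second after the job is handed in: The pipe's centre is within 8 mm of the seat, square to the gutter within 0.15 rad and at rest, and the keeper stands at more than 1.4 rad (all of step 2 and linear speed of pipe below 0.02 m/s); the robot touches nothing.
It fails at once if the pipe is lifted more than 10 mm off the gutter's floor (z of pipe in the frame of gutter_run above 0.034 m).
It fails at once if the pipe runs away (faster than 0.4 m/s) (linear speed of pipe above 0.4 m/s).
It fails at once if a bystander is moved more than 20 mm (distance of any of flux_tin, marker_pen, solder_spool, toroid, tin_can from where it was at the start of the episode above 0.02 m).
It also fails if it takes over 64 s, if anything falls off the work surface, if the arm or the gripper's body presses on something with over 40 N, if the wrist force passes 120 N, or if a joint passes its speed limit or range.

### The arm

A 6-joint arm with a two-finger parallel gripper is mounted at the origin on a cart in front of the work surface, level with it; the furniture and walls round the work are solid. World frame = base frame: x ahead of the robot, y to its left, z up, the work surface at z = 0. Lengths are in m, angles in rad, forces in N, time in s.
With the tool pointing down it reaches from about 0.35 to 0.85 m from the base axis. Payload 8.1 kg.
Tool frame: the origin (TCP) lies midway between the tips of the shut fingers; the grasp point (between the pads) lies 19 mm behind it; z points along the fingers, y is the line along which they close (so a half turn about z gives the same grasp; the last joint's range is limited). The gripper opens to 85 mm and grips with 20 to 120 N. Pads are 22 mm wide; open, the fingers measure 114 mm over their backs; the gripper's body (76 mm by 85 mm) begins 54 mm behind the grasp point. The pads swing forward as they close: fully open they stand 13 mm farther back than shut.
Start: joints at [1.18, 0.13, 1.488, -0, 1.523, -0.085], TCP at [0.181, 0.572, 0.193] pointing down, gripper open.
Joint ranges: [-2.96, 2.96], [-0.89, 2.26], [0.02, 2.5], [-1.34, 4.48], [0, 2.73], [-2.66, 2.66]. Speed limits (rad/s): [2.39, 2.39, 2.79, 3.14, 3.14, 3.14].

### API

Orientations are given as a rotation vector (axis times angle).
In Python, from cell import robot gives the robot as it stands.
- The arm moves only by the shell command python3 -m inch 'ROWS' [FORCE]. ROWS is a JSON object whose one key "plan" holds a list of rows, each a list of 5 numbers: the opening, from 0 (shut) to 1 (fully open), then the shift along the tool's x, y, z in m, then the turn about the tool's z in rad. A call has 1 to 12 rows; each row is the pose to reach, as a shift and turn from the pose commanded when the call began, along the tool's axes at that moment; what a row does not reach only later rows make up. A row lasts 1/10 s, in which the tool goes at most 50 mm and 8.59 degrees, less where a joint would pass 70% of its speed; a pose out of reach is approached as far as the arm can. A call with a gripper value outside its range is refused whole. The fingers move at their own pace and stop on an object; FORCE is the grip in N (left out, the last holds). Time passes only in rows, so rows that repeat a pose let the fingers close. It gives the time, the measured TCP pose, the force, the opening and the grip force at its end, in the units of the state.
- robot.observe(): the state, without advancing time (a new reading comes with each control period).
- robot.grab_frame(name): name is "side" or "top"; returns a dict with "pixels" (400x640x3 uint8, red, green, blue), "fovy" (degrees; the focal length in pixels is half the picture's height over the tangent of half this angle, whatever the lens; pixels are square), "cx", "cy" (the principal point, pixels), "pose" (4x4, takes a point from camera to world coordinates). Camera axes: x right, y down, z forward; pixel columns grow to the right and rows downward; lengths in m; the calibration is good to about 2 mm. A picture is of the moment at which its call begins. There is no depth.
- robot.hand_in(): hands the job in; it is judged then, once.
Trained networks look in the newest picture that a camera, given by its name, has taken for a name from the list of things; names that differ only in an ending like _2 or _b are one class to them, and where a whole thing is asked for, a point or a joint stands for the part that bears it (a point fixed in the world has none). Each returns a list of dicts, best first, with "conf" (0 to 1); they miss things now and then, are a little off and sometimes report something else, mostly with a low value. They report only what shows in the picture. A call takes as long as a camera call. They do not tell look-alikes from the thing itself.
- robot.masks_of(name, camera): "pixels" (400x640 bool, what is visible of it) and "point" ([column, row] in pixels, amid what is visible of it).
The state is a dict: "time": time; "q": joint angles; "qvel": joint speeds; "joint_torque": joint torques, N m; "eef_pos": TCP position; "ee_rot": TCP orientation; "contact_force": force on the tool from outside, world axes, zero at the start; "moment": the same for the moment, N m; "width": finger opening in m; "grip_force": force on a finger pad.
Only numpy, scipy, OpenCV 4.12 (cv2) and the standard library are available. Lean on these libraries where they do the work, as an engineer would, in place of code of your own. Each camera call takes 0.05 s, during which the arm holds its last target. There are 200 camera calls.

## Working session

There is one attempt and no reset: what is moved stays moved. The work goes in short steps, Python scripts to look and compute and a shell command to move; the robot and the scene stay as the last step left them, time stands still between calls to the robot, and variables do not carry over. Pictures are saved under pics/ and viewed, at most 10 in all, crops included, and the job is handed in when it is done.

```bash
mkdir -p pics
python3 - <<'E'
from cell import robot
import cv2,numpy as np
s=robot.observe();print({k:np.round(v,4).tolist() for k,v in s.items()})
for c in("top","side"):
    f=robot.grab_frame(c);cv2.imwrite(f"pics/{c}0.png",f["pixels"][...,::-1])
    print(c,f["fovy"],f["cx"],f["cy"],np.round(f["pose"],4).tolist())
    for n in["pipe","gutter","keeper","keeper_pin","flux_tin","marker_pen","solder_spool","toroid","tin_can"]:
        for d in robot.masks_of(n,c)[:3]:
            ys,xs=np.nonzero(d["pixels"]);print(n,round(d["conf"],2),np.round(d["point"]),xs.min(),xs.max(),ys.min(),ys.max(),len(xs))
E
```

```text
{'time': 0.0, 'q': [1.1796, 0.1312, 1.4893, 0.0, 1.523, -0.0854], 'qvel': [-0.0004, 0.0011, 0.0002, 0.0002, 0.0006, 0.0006], 'joint_torque': [-0.0004, -56.9403, -50.0544, -0.0001, 0.0144, 0.0001], 'eef_pos': [0.1804, 0.5716, 0.1922], 'ee_rot': [-0.4785, -3.1045, 0.0028], 'contact_force': [-0.2957, 0.7697, 0.7132], 'moment': [-0.01, -0.039, -0.0358], 'grip_force': 0.0, 'width': 0.0855}
top 44.058547778719685 304.3728459235851 189.2849042822939 [[-0.0441, -0.978, 0.2038, 0.3121], [-0.999, 0.0422, -0.0133, 0.0825], [0.0044, -0.2042, -0.9789, 1.0336], [0.0, 0.0, 0.0, 1.0]]
pipe 0.94 [352. 273.] 342 371 257 290 724
pipe 0.89 [221. 186.] 209 234 170 204 774
pipe 0.58 [204. 282.] 186 221 264 300 808
gutter 0.78 [291. 192.] 211 359 168 223 6761
keeper 0.72 [306. 212.] 280 328 209 219 288
keeper 0.55 [323. 143.] 316 338 130 157 520
flux_tin 0.95 [244. 240.] 231 256 228 252 503
marker_pen 0.67 [275. 145.] 246 299 133 155 365
solder_spool 0.76 [325. 145.] 316 338 129 157 530
toroid 0.9 [182. 197.] 172 194 185 206 383
tin_can 0.8 [290. 252.] 273 305 234 266 851
side 47.61748982820864 326.0677328793071 194.986135125931 [[0.8293, 0.4924, -0.2642, 0.7778], [0.5587, -0.7392, 0.376, -0.3007], [-0.0102, -0.4595, -0.8881, 0.9536], [0.0, 0.0, 0.0, 1.0]]
pipe 0.89 [239. 199.] 224 257 186 213 632
pipe 0.84 [366. 141.] 352 381 133 158 462
pipe 0.62 [313. 109.] 302 328 99 120 457
gutter 0.56 [317. 199.] 275 367 148 250 4040
gutter 0.2 [383. 129.] 376 391 123 140 197
keeper 0.64 [308. 178.] 292 318 157 196 266
keeper_pin 0.71 [304. 176.] 291 317 158 197 229
flux_tin 0.89 [325. 150.] 314 334 139 160 376
marker_pen 0.43 [319. 201.] 276 369 146 250 3966
toroid 0.56 [384. 130.] 376 392 124 141 216
tin_can 0.89 [297. 166.] 279 307 156 185 668
```

Run:
```python
import cv2
a=cv2.imread("pics/top0.png")[110:310,150:400];cv2.imwrite("pics/top0c.png",cv2.resize(a,(750,600),interpolation=cv2.INTER_CUBIC))
a=cv2.imread("pics/side0.png")[90:270,215:415];cv2.imwrite("pics/side0c.png",cv2.resize(a,(660,594),interpolation=cv2.INTER_CUBIC))
```

```text
(no output)
```

View pics/top0c.png

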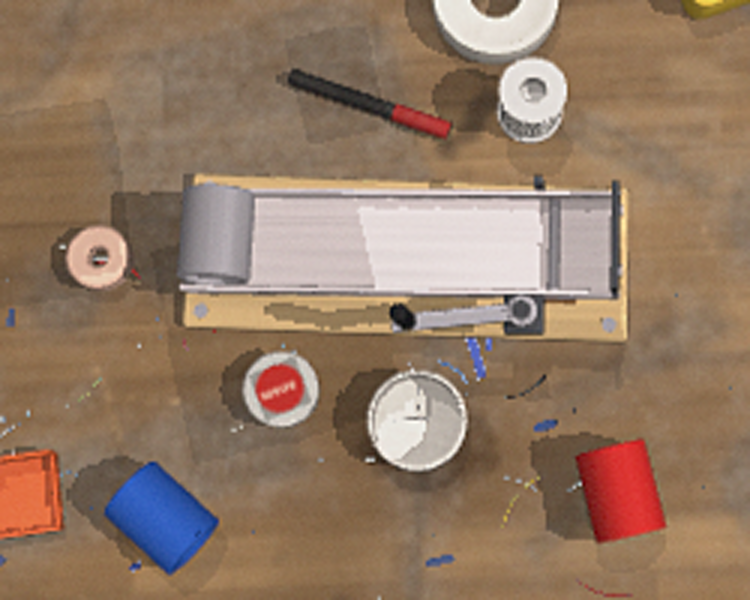

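View pics/side0c.png

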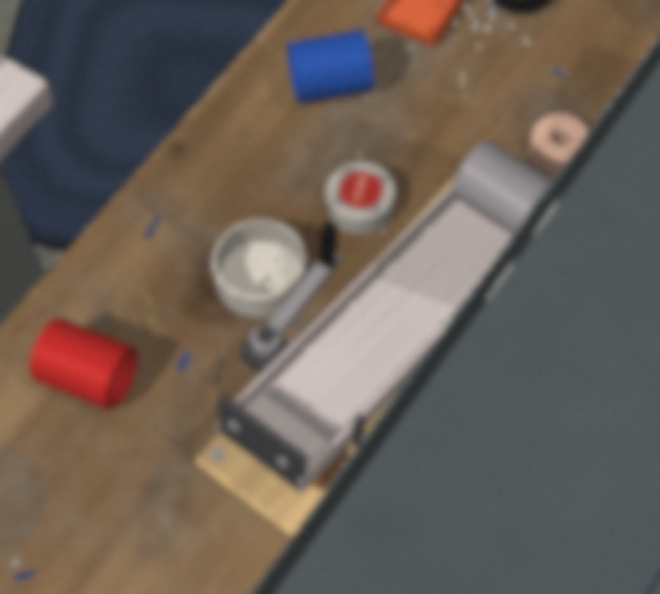

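The top crop shows the grey pipe at the left, low end (crop 215,233; image about 221,187). The end stop is on the right at 617,240, the keeper pivot at 521,311, and the pin top at 400,316. The rest post is at 540,180. The blue and red pipes are look-alikes. The side view is blurry but agrees. Next I fit the gutter pose.

```bash
cat > h.py <<'E'
import numpy as np,json
from cell import robot
from scipy.spatial.transform import Rotation as R
from scipy.optimize import least_squares
def proj(f,P):
    T=np.linalg.inv(np.array(f["pose"]));p=np.asarray(P)@T[:3,:3].T+T[:3,3]
    F=200/np.tan(np.radians(f["fovy"])/2);return p[:,:2]/p[:,2:]*F+[f["cx"],f["cy"]]
def frames(v): # v: x,y,yaw,gx,gz -> gutter_run R,t
    G=R.from_euler('z',v[2]).as_matrix();t=np.array([v[0],v[1],0])+G@[v[3],0,v[4]]
    return G,G@R.from_euler('y',-.12).as_matrix(),t
def run2w(p):
    v=json.load(open("gut.json"));G,A,t=frames(v);return np.asarray(p)@A.T+t
def totool(w,gdir=None):
    "shift in tool axes from present TCP to world w; turn so tool y lies along world dir (mod pi)"
    s=robot.observe();M=R.from_rotvec(s["ee_rot"]).as_matrix();d=M.T@(np.asarray(w)-s["eef_pos"])
    out=np.round(d,4)
    if gdir is not None:
        g=M.T@gdir;a=np.arctan2(-g[0],g[1]);a=(a+np.pi/2)%np.pi-np.pi/2;return out,round(a,3)
    return out
E
python3 - <<'E'
from h import *
ft=robot.grab_frame("top");fs=robot.grab_frame("side")
ct=lambda a:(np.array(a)+.5)/3-.5+[150,110]
cs=lambda a:(np.array(a)+.5)/3.3-.5+[215,90]
B=[([-155,-55,12],(183,325)),([155,-55,12],(627,339)),([155,55,12],(628,188))]
T=[([-3,-35,15],(180,289)),([228,-47.5,26],(521,309)),([237,38,28],(540,179)),([246,-32,3],(553,294)),([246,32,3],(553,197)),([286.5,-35,42],(616,297)),([286.5,35,42],(616,181))]
S=[([285,-35,42],(224,399)),([228,-47.5,26],(264,335)),([285,35,42],(309,450))]
def res(v,full=0):
    G,A,t=frames(v);r=[]
    b=np.array([p for p,_ in B])/1000@G.T+[v[0],v[1],0]
    r.append(proj(ft,b)-ct([q for _,q in B]))
    r.append(proj(ft,np.array([p for p,_ in T])/1000@A.T+t)-ct([q for _,q in T]))
    r.append((proj(fs,np.array([p for p,_ in S])/1000@A.T+t)-cs([q for _,q in S]))*.6)
    return np.vstack(r) if full else np.vstack(r).ravel()
o=least_squares(res,[.33,.1,-1.57,-.143,.02],loss="soft_l1")
print(np.round(o.x,4));print(np.round(res(o.x,1),1).tolist())
json.dump(o.x.tolist(),open("gut.json","w"))
for c,f in(("top",ft),("side",fs)):
    P=np.array([run2w([.022,s,.024]) for s in(0,)]);print(c,"pipe start proj",proj(f,P))
pin0=None
for a in(-.15,-.05,.05):
    print(a,proj(ft,run2w([[.228-.075*np.cos(a),-.0475+.075*np.sin(a),.063]])), "target",ct((401,312)))
G,A,t=frames(o.x);print("t",t,"pipe",run2w([.022,0,.024]),"seat",run2w([.261,0,.024]),"pin",run2w([.153,-.0475,.046]))
w=run2w([.022,0,.024])+G@[-.065,0,.05];print("above",w,totool(w,G[:,1]))
E
```

```text
[ 0.514   0.1088 -1.6496 -0.1448  0.0363]
[[-0.6, 0.4], [0.1, 0.9], [0.4, -0.1], [0.3, -0.2], [0.4, 0.2], [-0.3, 0.4], [-0.1, -0.5], [0.6, 0.4], [-0.9, -3.2], [-0.4, -0.4], [-0.6, -1.3], [0.2, 0.4], [-0.3, 1.1]]
top pipe start proj [[221.99610682 188.01247811]]
side pipe start proj [[367.73414542 147.40934699]]
-0.15 [[282.54108346 214.9929404 ]] target [283.33333333 213.66666667]
-0.05 [[282.32094423 211.05489539]] target [283.33333333 213.66666667]
0.05 [[282.49562089 207.11665243]] target [283.33333333 213.66666667]
t [0.52538995 0.2531696  0.03629715] pipe [0.52389745 0.23425971 0.06275823] seat [ 0.50522764 -0.00228592  0.09136945] pin [0.46651869 0.1109679  0.10028232]
above [0.52901179 0.29905819 0.11275823] (array([-0.4145, -0.1556,  0.0804]), np.float64(1.344))
```

```bash
python3 -m inch '{"plan":[[0.1,-0.045,-0.017,0,0.14],[0.1,-0.09,-0.034,0,0.28],[0.1,-0.135,-0.051,0,0.42],[0.1,-0.18,-0.068,0,0.56],[0.1,-0.225,-0.085,0,0.7],[0.1,-0.27,-0.102,0,0.84],[0.1,-0.315,-0.119,0,0.98],[0.1,-0.36,-0.136,0,1.12],[0.1,-0.4,-0.15,0,1.26],[0.1,-0.4145,-0.1556,0.02,1.344],[0.1,-0.4145,-0.1556,0.05,1.344],[0.1,-0.4145,-0.1556,0.08,1.344]]}' 20
python3 - <<'E'
from h import *
v=json.load(open("gut.json"));G,A,t=frames(v)
w=run2w([.022,0,.024])+G@[-.065,0,-.008];print(w,totool(w,G[:,1]))
w2=run2w([.261,0,.024])+G@[-.035,0,-.008];print("end",w2,totool(w2,G[:,1]))
E
```

```text
time: 2.3
eef_pos: [0.5302, 0.2983, 0.1128]
ee_rot: [2.309, 2.129, 0.002]
contact_force: [-0.5, 0.5, -0.6]
width: 0.0084
grip_force: 0.0
[0.52901179 0.29905819 0.05475823] (array([ 0.0006, -0.0013,  0.058 ]), np.float64(-0.002))
end [0.50798152 0.03260557 0.08336945] (array([-0.2667, -0.0007,  0.0292]), np.float64(-0.002))
```

```bash
python3 -m inch '{"plan":[[0.1,0,-0.001,0.02,0],[0.1,0,-0.001,0.04,0],[0.1,0,-0.001,0.058,0],[0.1,0,-0.001,0.058,0],[0.1,-0.01,-0.001,0.058,0],[0.1,-0.02,-0.001,0.058,0],[0.1,-0.02,-0.001,0.058,0]]}'
python3 - <<'E'
from h import *
import cv2
a=[cv2.resize(robot.grab_frame(c)["pixels"][y:y+100,x:x+130,::-1],(390,300)) for c,x,y in(("top",170,140),("side",300,80))]
cv2.imwrite("pics/p1.png",np.hstack(a))
E
```

```text
time: 3.0
eef_pos: [0.5274, 0.2779, 0.0566]
ee_rot: [2.308, 2.13, 0.002]
contact_force: [-1.0, 0.5, 0.7]
width: 0.0084
grip_force: 0.0
```

View pics/p1.png

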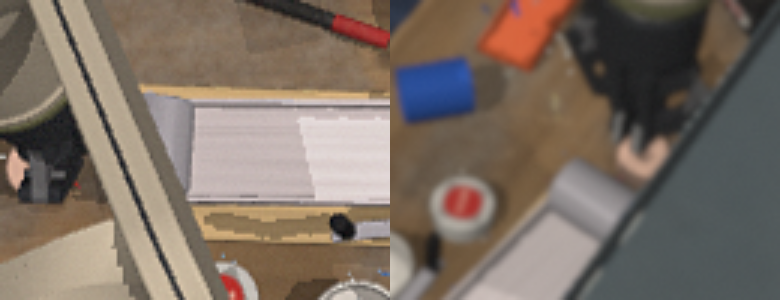

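The tool is behind the pipe on the low side, and the top view (crop 170,145) shows it clear of the lip. Now I push gently.

```bash
python3 -m inch '{"plan":[[0.1,-0.003,0,0,0],[0.1,-0.006,0,0.001,0],[0.1,-0.009,0,0.001,0],[0.1,-0.012,0,0.0005,0],[0.1,-0.015,0,0,0],[0.1,-0.019,0,-0.0005,0],[0.1,-0.023,0,-0.001,0],[0.1,-0.027,0,-0.0015,0],[0.1,-0.031,0,-0.002,0],[0.1,-0.035,0,-0.0025,0],[0.1,-0.038,0,-0.003,0],[0.1,-0.04,0,-0.003,0]]}'
python3 - <<'E'
from h import *
import cv2
for c in("top","side"):
    robot.grab_frame(c)
    for d in robot.masks_of("pipe",c)[:3]:print(c,round(d["conf"],2),np.round(d["point"]))
v=json.load(open("gut.json"));G,A,t=frames(v)
s=robot.observe();p=A.T@(s["eef_pos"]-t);print(np.round(p,4),p[0]+.035)
w2=run2w([.261,0,.024])+G@[-.035,0,-.008];print("end",totool(w2,G[:,1]))
E
```

```text
time: 4.3
eef_pos: [0.5233, 0.239, 0.0583]
ee_rot: [2.308, 2.132, 0.0]
contact_force: [-0.5, 0.0, -0.4]
width: 0.0083
grip_force: 0.0
top 0.81 [351. 273.]
top 0.72 [222. 196.]
side 0.74 [241. 199.]
side 0.73 [316. 198.]
side 0.64 [368. 145.]
[ 0.0165 -0.001   0.02  ] 0.05150684775576672
end (array([-0.2073,  0.001 , -0.0252]), np.float64(-0.0))
```

Run:
```python
from h import *
import cv2
a=[cv2.resize(robot.grab_frame(c)["pixels"][y:y+100,x:x+130,::-1],(390,300)) for c,x,y in(("top",170,140),("side",300,80))]
cv2.imwrite("pics/p2.png",np.hstack(a))
```

```text
(no output)
```

View pics/p2.png

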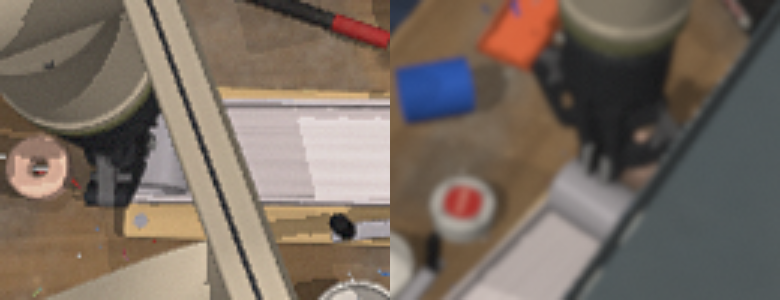

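Run:
```python
from h import *
import cv2
s=robot.observe()
ims=[]
for c,x,y in(("top",170,140),("side",300,80)):
    f=robot.grab_frame(c);e=np.array(s["eef_pos"]);
    im=cv2.resize(f["pixels"][y:y+100,x:x+130,::-1],(390,300),interpolation=cv2.INTER_NEAREST)
    for P,col in((e,(0,0,255)),(run2w([.022,0,.048]),(0,255,0)),(run2w([.052,0,.048]),(255,0,0)),(e+[0,0,.05],(0,255,255))):
        q=proj(f,[P])[0];print(c,np.round(q,1));cv2.circle(im,tuple(int(k) for k in ((q-[x,y])*3)),3,col,-1)
    ims.append(im)
cv2.imwrite("pics/p3.png",np.hstack(ims))
```

```text
top [219.8 188.9]
top [218.6 185.4]
top [233.5 185.6]
top [215.5 183.5]
side [368.5 146.8]
side [369.2 140.8]
side [361.6 148.6]
side [370.1 134.5]
```

View pics/p3.png

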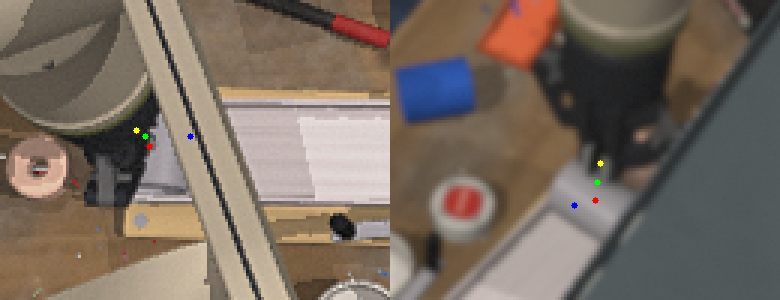

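```bash
python3 -m inch '{"plan":[[0.1,-0.003,0,-0.0003,0],[0.1,-0.007,0,-0.0008,0],[0.1,-0.011,0,-0.0013,0],[0.1,-0.016,0,-0.0019,0],[0.1,-0.021,0,-0.0025,0],[0.1,-0.026,0,-0.0031,0],[0.1,-0.031,0,-0.0037,0],[0.1,-0.036,0,-0.0043,0],[0.1,-0.041,0,-0.0049,0],[0.1,-0.046,0,-0.0055,0],[0.1,-0.049,0,-0.0059,0],[0.1,-0.05,0,-0.006,0]]}'
python3 - <<'E'
from h import *
import cv2
s=robot.observe();ims=[]
v=json.load(open("gut.json"));G,A,t=frames(v)
p=A.T@(s["eef_pos"]-t);print(np.round(p,4))
for c,x,y in(("top",190,150),("side",300,100)):
    f=robot.grab_frame(c)
    im=cv2.resize(f["pixels"][y:y+75,x:x+98,::-1],(392,300),interpolation=cv2.INTER_NEAREST)
    for P,col in((s["eef_pos"],(0,0,255)),(run2w([p[0]+.034,0,.048]),(255,0,0))):
        q=proj(f,[P])[0];cv2.circle(im,tuple(int(k) for k in ((q-[x,y])*4)),3,col,-1)
    ims.append(im)
    for d in robot.masks_of("pipe",c)[:4]:print(c,round(d["conf"],2),np.round(d["point"]))
cv2.imwrite("pics/p4.png",np.hstack(ims))
E
```

```text
time: 5.9
eef_pos: [0.5194, 0.1891, 0.0643]
ee_rot: [2.308, 2.132, 0.0]
contact_force: [-0.2, -0.1, -0.2]
width: 0.0086
grip_force: 0.0
[ 0.0673 -0.0009  0.0201]
top 0.81 [354. 274.]
top 0.67 [216. 194.]
side 0.74 [313. 108.]
side 0.74 [239. 199.]
side 0.68 [371. 151.]
```

View pics/p4.png

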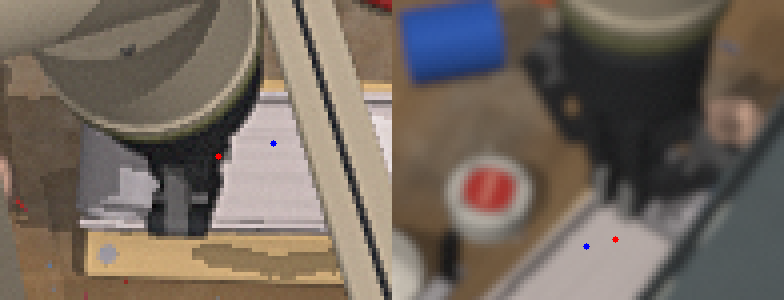

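The fingers went over the pipe: it is still at the low end (top crop 80–150,170). So my height estimate is too high, and the side camera looks biased. I'll check it against the bystanders, then refit.

```bash
python3 -m inch '{"plan":[[0.1,0,0,-0.03,0],[0.1,0,0,-0.07,0],[0.1,0,0,-0.09,0],[0.1,0,0,-0.09,0]]}'
python3 - <<'E'
from h import *
ft=robot.grab_frame("top");fs=robot.grab_frame("side")
print(np.round(fs["pose"],4).tolist(),fs["cx"],fs["cy"])
D=[]
for n,a,b,z in(("flux",(243.5,240),(324,149.5),.011),("tin",(289,250),(293,170.5),.0145),("tor",(183,195.5),(384,132.5),.01),("red",(356,273.5),(240.5,199.5),.024)):
    o=least_squares(lambda p:(proj(ft,[[*p,z]])[0]-a),[.45,.1]);e=np.array(b)-proj(fs,[[*o.x,z]])[0];print(n,np.round(o.x,4),np.round(e,1));D.append(e)
D=np.mean(D,0);print("side offset",D)
ct=lambda a:(np.array(a)+.5)/3-.5+[150,110]
cs=lambda a:(np.array(a)+.5)/3.3-.5+[215,90]
B=[([-155,-55,12],(183,325)),([155,-55,12],(627,339)),([155,55,12],(628,188))]
T=[([-3,-35,15],(180,289)),([228,-47.5,26],(521,309)),([237,38,28],(540,179)),([246,-32,3],(553,294)),([246,32,3],(553,197)),([286.5,-35,42],(616,297)),([286.5,35,42],(616,181)),([22,0,24],((221.5-150+.5)*3-.5,(187-110+.5)*3-.5))]
S=[([285,-35,42],(224,399)),([228,-47.5,26],(264,335)),([285,35,42],(309,450)),([22,0,24],((366.5-215+.5)*3.3-.5,(145.5-90+.5)*3.3-.5))]
def res(v,k,off,full=0):
    G,A,t=frames(v);r=[]
    b=np.array([p for p,_ in B])/1000@G.T+[v[0],v[1],0]
    r.append(proj(ft,b)-ct([q for _,q in B]))
    r.append(proj(ft,np.array([p for p,_ in T])/1000@A.T+t)-ct([q for _,q in T]))
    r.append((proj(fs,np.array([p for p,_ in S])/1000@A.T+t)+off-cs([q for _,q in S]))*k)
    return np.vstack(r) if full else np.vstack(r).ravel()
for k,off in((.6,0),(0,0),(.6,D)):
    o=least_squares(res,[.5,.1,-1.65,-.143,.02],loss="soft_l1",args=(k,off));print(k,np.round(o.x,4),round(o.cost,2))
for gz in(.012,.016,.02,.025,.03):
    f=lambda u,*a:res([*u,gz],*a);o=least_squares(f,[.5,.1,-1.65,-.143],loss="soft_l1",args=(0,0));print(gz,np.round(o.x,4),round(o.cost,2))
E
```

```text
time: 6.5
eef_pos: [0.522, 0.1904, 0.1587]
ee_rot: [2.305, 2.13, 0.01]
contact_force: [-0.3, 0.0, 0.3]
width: 0.0086
grip_force: 0.0
[[0.8293, 0.4924, -0.2642, 0.7778], [0.5587, -0.7392, 0.376, -0.3007], [-0.0102, -0.4595, -0.8881, 0.9536], [0.0, 0.0, 0.0, 1.0]] 326.0677328793071 194.986135125931
flux [0.4233 0.1991] [ 0.  -0.5]
tin [0.3983 0.1058] [-0.5 -1.2]
tor [0.5228 0.3247] [-0.7 -1.1]
red [ 0.3445 -0.0276] [ 0.2 -0.6]
side offset [-0.26057405 -0.8771088 ]
0.6 [ 0.5138  0.1088 -1.6501 -0.1449  0.0385] 6.59
0 [ 0.514   0.1088 -1.6523 -0.1449  0.038 ] 4.54
0.6 [ 0.5142  0.1088 -1.6499 -0.1449  0.0365] 6.54
0.012 [ 0.5177  0.1085 -1.6522 -0.144 ] 13.24
0.016 [ 0.5171  0.1085 -1.6518 -0.1442] 11.19
0.02 [ 0.5165  0.1086 -1.6515 -0.1444] 9.29
0.025 [ 0.5158  0.1086 -1.6513 -0.1446] 7.23
0.03 [ 0.5151  0.1087 -1.6515 -0.1448] 5.64
```

Run:
```python
from h import *
import cv2
s=robot.observe();ims=[]
for c,x,y in(("top",190,150),("side",290,100)):
    f=robot.grab_frame(c)
    im=cv2.resize(f["pixels"][y:y+100,x:x+98,::-1],(392,400),interpolation=cv2.INTER_NEAREST)
    for P,col in((s["eef_pos"],(0,0,255)),(run2w([.022,0,.048]),(255,0,0))):
        q=proj(f,[P])[0];cv2.circle(im,tuple(int(k) for k in ((q-[x,y])*4)),3,col,-1)
    ims.append(im)
    for d in robot.masks_of("pipe",c)[:4]:
        ys,xs=np.nonzero(d["pixels"]);print(c,round(d["conf"],2),np.round(d["point"]),xs.min(),xs.max(),ys.min(),ys.max(),len(xs))
cv2.imwrite("pics/p5.png",np.hstack(ims))
```

```text
top 0.69 [351. 273.] 343 370 257 289 690
top 0.65 [214. 194.] 209 232 176 204 315
side 0.71 [238. 200.] 225 256 186 213 613
side 0.7 [312. 110.] 302 329 99 120 480
side 0.69 [368. 144.] 353 381 132 159 477
```

View pics/p5.png

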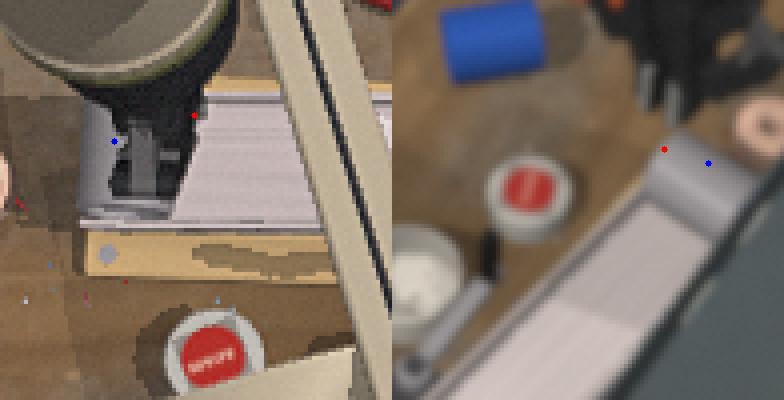

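The pipe has not moved from the low end (top crop 100,150; side crop 700,185). The fingertips in the side view sit about 9 px above the projected TCP. Before pushing again I'll probe free bench to check the real tip height.

```bash
python3 -m inch '{"plan":[[0.1,0.04,-0.025,0,0],[0.1,0.08,-0.05,0,0],[0.1,0.12,-0.08,0,0],[0.1,0.133,-0.093,0,0],[0.1,0.133,-0.093,0.04,0],[0.1,0.133,-0.093,0.08,0],[0.1,0.133,-0.093,0.1,0],[0.1,0.133,-0.093,0.11,0],[0.1,0.133,-0.093,0.115,0],[0.1,0.133,-0.093,0.12,0],[0.1,0.133,-0.093,0.12,0],[0.1,0.133,-0.093,0.12,0]]}'
python3 - <<'E'
from h import *
import cv2
s=robot.observe();ims=[];e=np.array(s["eef_pos"]);print(e,s["contact_force"])
for c in("top","side"):
    f=robot.grab_frame(c);q0=proj(f,[e])[0];x,y=(q0-[50,50]).astype(int);x,y=max(x,0),max(y,0)
    im=cv2.resize(f["pixels"][y:y+100,x:x+100,::-1],(400,400),interpolation=cv2.INTER_NEAREST)
    for P,col in((e,(0,0,255)),(e*[1,1,0],(255,0,0))):
        q=proj(f,[P])[0];cv2.circle(im,tuple(int(k) for k in ((q-[x,y])*4)),3,col,-1)
    ims.append(im)
cv2.imwrite("pics/p6.png",np.hstack(ims))
E
```

```text
time: 8.0
eef_pos: [0.438, 0.3298, 0.0353]
ee_rot: [2.307, 2.132, 0.003]
contact_force: [-0.5, -0.4, -0.0]
width: 0.0084
grip_force: 0.0
[0.43797945 0.32979217 0.03534912] [-0.50916093 -0.38437938 -0.00347286]
```

View pics/p6.png

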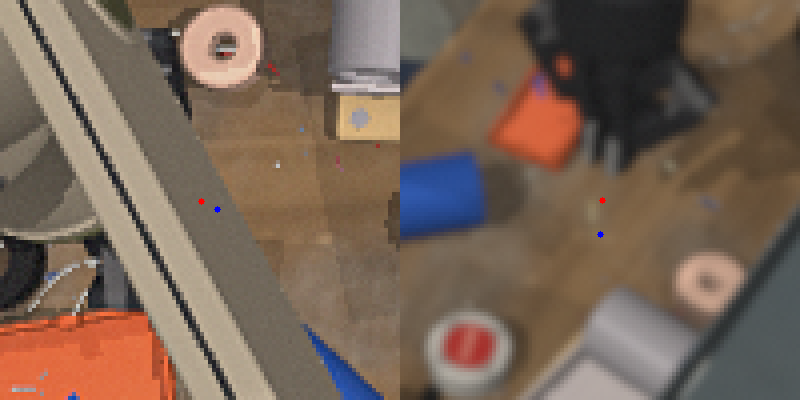

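The fingertip in the side view (605,160) is about 10 px above the projected TCP (602,200). The top view shows a matching shift, as if the tip were about 40 mm higher than reported. I'll confirm with bench contact, in small steps.

```bash
python3 -m inch '{"plan":[[0.1,0,0,0.015,0],[0.1,0,0,0.028,0],[0.1,0,0,0.034,0],[0.1,0,0,0.037,0],[0.1,0,0,0.039,0],[0.1,0,0,0.039,0]]}'
```

```text
time: 8.7
eef_pos: [0.4371, 0.3293, -0.005]
ee_rot: [-2.307, -2.132, 0.0]
contact_force: [-1.4, -0.6, -0.1]
width: 0.0087
grip_force: 0.0
```

```bash
python3 -m inch '{"plan":[[0.1,0,0,0.01,0],[0.1,0,0,0.018,0],[0.1,0,0,0.022,0],[0.1,0,0,0.024,0],[0.1,0,0,0.024,0]]}'; python3 -m inch '{"plan":[[0.1,0,0,0.002,0],[0.1,0,0,0.004,0],[0.1,0,0,0.004,0]]}';python3 -m inch '{"plan":[[0.1,0,0,0.002,0],[0.1,0,0,0.003,0],[0.1,0,0,0.003,0]]}'
```

```text
time: 9.2
eef_pos: [0.4368, 0.3292, -0.0293]
ee_rot: [-2.307, -2.132, 0.001]
contact_force: [0.0, 0.3, -0.4]
width: 0.0089
grip_force: 0.0
time: 9.5
eef_pos: [0.4371, 0.3293, -0.0329]
ee_rot: [2.307, 2.132, -0.0]
contact_force: [-0.3, -0.2, -0.4]
width: 0.0085
grip_force: 0.0
time: 9.8
eef_pos: [0.437, 0.3293, -0.036]
ee_rot: [-2.307, -2.132, 0.0]
contact_force: [0.0, 0.1, -0.5]
width: 0.0085
grip_force: 0.0
```

```bash
python3 -m inch '{"plan":[[0.1,0,0,0.002,0],[0.1,0,0,0.003,0],[0.1,0,0,0.003,0]]}'; python3 -m inch '{"plan":[[0.1,0,0,0.002,0],[0.1,0,0,0.003,0],[0.1,0,0,0.003,0]]}';python3 -m inch '{"plan":[[0.1,0,0,0.001,0],[0.1,0,0,0.002,0],[0.1,0,0,0.002,0]]}'
```

```text
time: 10.1
eef_pos: [0.4374, 0.3295, -0.0378]
ee_rot: [2.307, 2.132, 0.0]
contact_force: [-4.7, -3.1, 11.1]
width: 0.0083
grip_force: 5.4
time: 10.4
eef_pos: [0.4376, 0.3296, -0.0379]
ee_rot: [2.307, 2.132, -0.001]
contact_force: [-17.7, -11.6, 40.7]
width: 0.0084
grip_force: 20.6
time: 10.7
eef_pos: [0.4377, 0.3296, -0.0381]
ee_rot: [2.307, 2.132, -0.001]
contact_force: [-25.7, -17.8, 62.0]
width: 0.0087
grip_force: 30.8
```

Bench contact came at a reported z of -0.0375, so the true tip is 37.5 mm higher than reported. I'll apply that correction and go back behind the pipe.

```bash
python3 -m inch '{"plan":[[0.1,0,0,-0.03,0],[0.1,0,0,-0.08,0],[0.1,0,0,-0.12,0],[0.1,-0.01,0.03,-0.13,0],[0.1,-0.02,0.06,-0.13,0],[0.1,-0.022,0.09,-0.13,0],[0.1,-0.022,0.09,-0.13,0]]}'
python3 - <<'E'
from h import *
v=json.load(open("gut.json"));G,A,t=frames(v)
w=run2w([.022,0,.024])+G@[-.065,0,-.0465];print(w,totool(w,G[:,1]))
E
```

```text
time: 11.4
eef_pos: [0.5283, 0.2991, 0.0864]
ee_rot: [2.309, 2.128, 0.002]
contact_force: [-0.6, -0.2, 0.7]
width: 0.0082
grip_force: 0.0
[0.52901179 0.29905819 0.01625823] (array([-0.    ,  0.0006,  0.0702]), np.float64(-0.003))
```

```bash
python3 -m inch '{"plan":[[0.1,0,0,0.03,0],[0.1,0,0,0.055,0],[0.1,0,0,0.069,0],[0.1,0,0,0.069,0],[0.1,-0.01,0,0.069,0],[0.1,-0.02,0,0.069,0],[0.1,-0.025,0,0.069,0],[0.1,-0.029,0,0.069,0],[0.1,-0.033,0,0.069,0],[0.1,-0.037,0,0.0685,0],[0.1,-0.041,0,0.068,0],[0.1,-0.045,0,0.0675,0]]}'
python3 - <<'E'
from h import *
v=json.load(open("gut.json"));G,A,t=frames(v);s=robot.observe()
p=A.T@(s["eef_pos"]+np.array([0,0,.0375])-t);print(np.round(p,4))
for c in("top","side"):
    f=robot.grab_frame(c);print(c,"exp",proj(f,run2w([[p[0]+.035,0,.024],[.022,0,.024]])).round(1).tolist())
    for d in robot.masks_of("pipe",c)[:4]:
        ys,xs=np.nonzero(d["pixels"]);print(c,round(d["conf"],2),np.round(d["point"]),xs.min(),xs.max(),ys.min(),ys.max(),len(xs))
w2=run2w([.261,0,.024])+G@[-.035,0,-.0455];print("end",totool(w2,G[:,1]))
E
```

```text
time: 12.6
eef_pos: [0.5216, 0.2553, 0.0188]
ee_rot: [-2.307, -2.132, -0.0]
contact_force: [0.0, -0.6, 1.7]
width: 0.0084
grip_force: 0.3
[ 0.0006 -0.0039  0.0201]
top exp [[228.6, 188.1], [222.0, 188.0]]
top 0.66 [355. 274.] 343 371 257 290 725
top 0.37 [179. 200.] 172 193 188 206 263
side exp [[364.4, 150.9], [367.7, 147.4]]
side 0.92 [313. 109.] 303 328 99 120 440
side 0.72 [362. 149.] 348 377 136 164 529
side 0.61 [238. 198.] 224 256 186 213 618
end (array([-0.2231,  0.0041, -0.0272]), np.float64(-0.001))
```

The pipe is moving: its box centre in the side view went from (366,145) to (362,150). Push on.

```bash
python3 -m inch '{"plan":[[0.1,-0.003,0.001,0.0005,0],[0.1,-0.007,0.002,0.0003,0],[0.1,-0.011,0.003,0,0],[0.1,-0.016,0.004,-0.0005,0],[0.1,-0.021,0.004,-0.001,0],[0.1,-0.026,0.004,-0.0017,0],[0.1,-0.031,0.004,-0.0023,0],[0.1,-0.036,0.004,-0.003,0],[0.1,-0.041,0.004,-0.0036,0],[0.1,-0.046,0.004,-0.0042,0],[0.1,-0.051,0.004,-0.0048,0],[0.1,-0.055,0.004,-0.0053,0]]}'
python3 - <<'E'
from h import *
v=json.load(open("gut.json"));G,A,t=frames(v);s=robot.observe()
p=A.T@(s["eef_pos"]+np.array([0,0,.0375])-t);print(np.round(p,4))
for c in("side",):
    f=robot.grab_frame(c);print(c,"exp",proj(f,run2w([[p[0]+.035,0,.024]])).round(1).tolist())
    for d in robot.masks_of("pipe",c)[:4]:
        ys,xs=np.nonzero(d["pixels"]);print(c,round(d["conf"],2),np.round(d["point"]),xs.min(),xs.max(),ys.min(),ys.max(),len(xs))
w2=run2w([.261,0,.024])+G@[-.035,0,-.0455];print("end",totool(w2,G[:,1]))
E
```

```text
time: 14.0
eef_pos: [0.5212, 0.1999, 0.0241]
ee_rot: [2.308, 2.132, -0.0]
contact_force: [-0.4, 1.3, 0.2]
width: 0.0085
grip_force: 0.4
[ 0.0561 -0.      0.0187]
side exp [[350.2, 165.4]]
side 0.88 [350. 161.] 335 365 150 179 585
side 0.73 [314. 108.] 301 328 98 120 508
side 0.57 [239. 199.] 224 256 185 213 647
end (array([-1.676e-01,  1.000e-04, -2.180e-02]), np.float64(-0.001))
```

```bash
python3 -m inch '{"plan":[[0.1,-0.003,0,-0.0004,0],[0.1,-0.007,0,-0.0009,0],[0.1,-0.012,0,-0.0015,0],[0.1,-0.017,0,-0.0021,0],[0.1,-0.022,0,-0.0027,0],[0.1,-0.027,0,-0.0033,0],[0.1,-0.032,0,-0.0039,0],[0.1,-0.037,0,-0.0045,0],[0.1,-0.042,0,-0.0051,0],[0.1,-0.047,0,-0.0057,0],[0.1,-0.052,0,-0.0063,0],[0.1,-0.056,0,-0.0068,0]]}'
python3 -m inch '{"plan":[[0.1,-0.003,0,-0.0004,0],[0.1,-0.007,0,-0.0009,0],[0.1,-0.012,0,-0.0015,0],[0.1,-0.017,0,-0.0021,0],[0.1,-0.022,0,-0.0027,0],[0.1,-0.027,0,-0.0033,0],[0.1,-0.032,0,-0.0039,0],[0.1,-0.037,0,-0.0045,0],[0.1,-0.042,0,-0.0051,0],[0.1,-0.047,0,-0.0057,0],[0.1,-0.052,0,-0.0063,0],[0.1,-0.056,0,-0.0068,0]]}'
python3 - <<'E'
from h import *
v=json.load(open("gut.json"));G,A,t=frames(v);s=robot.observe()
p=A.T@(s["eef_pos"]+np.array([0,0,.0375])-t);print(np.round(p,4))
for c in("side",):
    f=robot.grab_frame(c);print(c,"exp",proj(f,run2w([[p[0]+.035,0,.024]])).round(1).tolist())
    for d in robot.masks_of("pipe",c)[:4]:
        ys,xs=np.nonzero(d["pixels"]);print(c,round(d["conf"],2),np.round(d["point"]),xs.min(),xs.max(),ys.min(),ys.max(),len(xs))
w2=run2w([.261,0,.024])+G@[-.035,0,-.0455];print("end",totool(w2,G[:,1]))
E
```

```text
time: 15.3
eef_pos: [0.5167, 0.144, 0.0308]
ee_rot: [2.308, 2.132, -0.0]
contact_force: [-0.1, 1.6, -0.3]
width: 0.0085
grip_force: 0.4
time: 16.5
eef_pos: [0.5123, 0.0882, 0.0376]
ee_rot: [2.308, 2.132, -0.0]
contact_force: [-1.3, 0.3, 0.2]
width: 0.0084
grip_force: 0.4
[ 0.1689 -0.      0.0188]
side exp [[319.0, 197.3]]
side 0.92 [321. 196.] 302 336 181 212 687
side 0.59 [238. 201.] 225 255 186 212 592
end (array([-0.0556,  0.    , -0.0082]), np.float64(-0.001))
```

```bash
python3 -m inch '{"plan":[[0.1,-0.004,0,-0.0005,0],[0.1,-0.009,0,-0.001,0],[0.1,-0.014,0,-0.0016,0],[0.1,-0.018,0,-0.0021,0],[0.1,-0.022,0,-0.0026,0],[0.1,-0.026,0,-0.0031,0],[0.1,-0.03,0,-0.0036,0],[0.1,-0.034,0,-0.0041,0],[0.1,-0.038,0,-0.0045,0],[0.1,-0.042,0,-0.005,0],[0.1,-0.046,0,-0.0055,0],[0.1,-0.049,0,-0.0059,0]]}'
cat > chk.py <<'E'
from h import *
v=json.load(open("gut.json"));G,A,t=frames(v);s=robot.observe()
p=A.T@(s["eef_pos"]+np.array([0,0,.0375])-t);print(np.round(p,4))
for c in("side","top"):
    f=robot.grab_frame(c);print(c,"seat",proj(f,run2w([[.261,0,.024],[.24,0,.024]])).round(1).tolist())
    for d in robot.masks_of("pipe",c)[:4]:
        ys,xs=np.nonzero(d["pixels"]);print(c,round(d["conf"],2),np.round(d["point"]),xs.min(),xs.max(),ys.min(),ys.max(),len(xs))
E
python3 chk.py
```

```text
time: 17.8
eef_pos: [0.5082, 0.0392, 0.0433]
ee_rot: [-2.308, -2.132, 0.001]
contact_force: [0.3, 0.6, -0.2]
width: 0.0086
grip_force: 0.0
[ 0.2185 -0.0003  0.0185]
side seat [[302.0, 214.7], [308.3, 208.2]]
side 0.81 [306. 211.] 287 320 198 229 586
side 0.6 [238. 199.] 224 256 186 213 649
top seat [[341.3, 189.2], [330.6, 189.1]]
top 0.8 [202. 281.] 185 221 265 300 786
top 0.74 [259. 197.] 211 359 168 223 4934
top 0.73 [341. 194.] 327 353 175 206 538
```

```bash
python3 -m inch '{"plan":[[0.1,-0.002,0,-0.0002,0],[0.1,-0.004,0,-0.0005,0],[0.1,-0.006,0,-0.0007,0],[0.1,-0.007,0,-0.0008,0],[0.1,-0.008,0,-0.001,0],[0.1,-0.008,0,-0.001,0]]}'; python3 chk.py
```

```text
time: 18.6
eef_pos: [0.508, 0.0328, 0.0445]
ee_rot: [-2.307, -2.131, -0.002]
contact_force: [0.7, 5.7, -1.2]
width: 0.0087
grip_force: 2.8
[0.2249 0.     0.0189]
side seat [[302.0, 214.7], [308.3, 208.2]]
side 0.97 [304. 209.] 286 320 197 229 624
side 0.75 [237. 197.] 224 256 185 213 689
top seat [[341.3, 189.2], [330.6, 189.1]]
top 0.86 [203. 282.] 185 222 264 301 818
top 0.65 [346. 197.] 331 353 180 206 425
```

The 5.7 N contact at the predicted tip x shows the pipe is against the stop. Retreat, lift, and prepare for the keeper.

```bash
python3 -m inch '{"plan":[[0.1,0.005,0,0.001,0],[0.1,0.015,0,0.001,0],[0.1,0.035,0,0.002,0],[0.1,0.05,0,-0.03,0],[0.1,0.06,-0.02,-0.07,-0.14],[0.1,0.06,-0.04,-0.09,-0.28],[0.1,0.06,-0.06,-0.09,-0.42],[0.1,0.06,-0.08,-0.09,-0.56],[0.1,0.06,-0.09,-0.09,-0.7],[0.1,0.06,-0.09,-0.09,-0.84],[0.1,0.06,-0.09,-0.09,-0.98],[0.1,0.06,-0.09,-0.09,-1.12]]}'
python3 chk.py
python3 - <<'E'
from h import *
import cv2
v=json.load(open("gut.json"));G,A,t=frames(v)
f=robot.grab_frame("side");print(robot.observe()["q"])
for n in("keeper","keeper_pin"):
  for d in robot.masks_of(n,"side")[:2]:
    ys,xs=np.nonzero(d["pixels"]);print(n,round(d["conf"],2),np.round(d["point"]),xs.min(),xs.max(),ys.min(),ys.max())
cv2.imwrite("pics/p7.png",cv2.resize(f["pixels"][130:250,250:410,::-1],(800,600),interpolation=cv2.INTER_CUBIC))
for a in(-.15,-.1,-.05):
    q=[[.228-.075*np.cos(a),-.0475+.075*np.sin(a),z] for z in(.063,.025)];print(a,((proj(f,run2w(q))-[250,130])*5).round().tolist())
a=-.11;d=.035
w=run2w([.228-.075*np.cos(a),-.0475+.075*np.sin(a)-d,.033])-[0,0,.0375];print(w,totool(w,G[:,0]))
E
```

```text
time: 20.0
eef_pos: [0.4228, 0.0992, 0.1346]
ee_rot: [0.813, 3.034, -0.0]
contact_force: [-0.8, 0.8, 0.7]
width: 0.0087
grip_force: 0.0
[ 0.1766 -0.0901  0.1155]
side seat [[302.0, 214.7], [308.3, 208.2]]
side 0.94 [239. 197.] 224 256 186 213 640
side 0.82 [306. 212.] 287 320 197 229 594
top seat [[341.3, 189.2], [330.6, 189.1]]
top 0.97 [202. 283.] 186 221 264 300 793
[ 1.11808022e-01 -3.00759783e-01  2.00233539e+00 -1.15687767e-04
  1.44007998e+00 -9.25388598e-01]
keeper 0.54 [305. 178.] 292 318 157 196
keeper_pin 0.71 [307. 178.] 291 318 157 197
-0.15 [[317.0, 140.0], [313.0, 191.0]]
-0.1 [[324.0, 144.0], [320.0, 195.0]]
-0.05 [[331.0, 148.0], [327.0, 199.0]]
[0.42326149 0.11236952 0.04993007] (array([0.0065, 0.0118, 0.0845]), np.float64(-0.453))
```

View pics/p7.png

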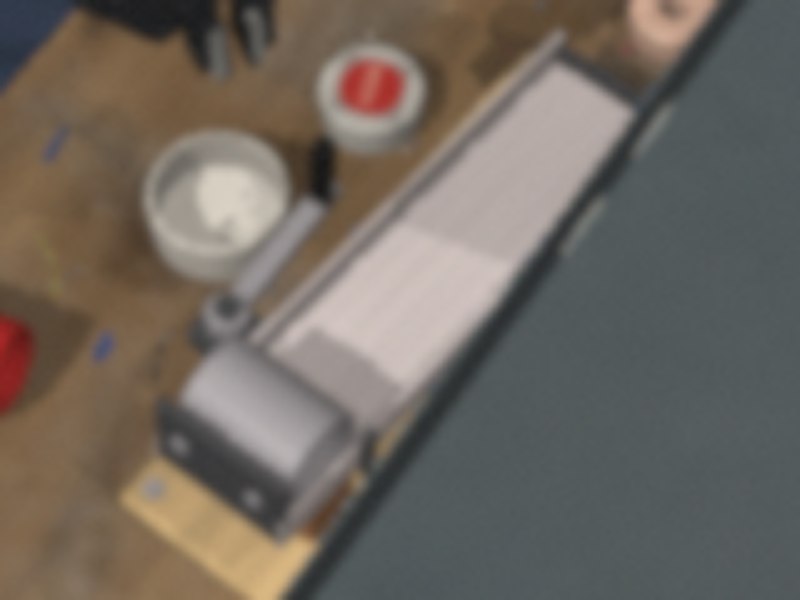

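The pipe is seated against the stop (side crop 265,410). The keeper is open, with its pin at (322,145–190), which means about -0.1 rad. Approach the pin from the robot's side.

```bash
python3 -m inch '{"plan":[[0.12,0.003,0.005,0,-0.14],[0.12,0.006,0.012,0,-0.28],[0.12,0.0065,0.012,0,-0.42],[0.12,0.0065,0.012,0.02,-0.453],[0.12,0.0065,0.012,0.05,-0.453],[0.12,0.0065,0.012,0.075,-0.453],[0.12,0.0065,0.012,0.085,-0.453],[0.12,0.0065,0.012,0.085,-0.453]]}'
cat > arc.py <<'E'
from h import *
v=json.load(open("gut.json"));G,A,t=frames(v)
s=robot.observe();e=np.array(s["eef_pos"]);M=R.from_rotvec(s["ee_rot"]).as_matrix()
p=A.T@(e+[0,0,.0375]-t);print(np.round(p,4),s["contact_force"].round(1) if hasattr(s["contact_force"],"round") else s["contact_force"])
y=A.T@M[:,1];psi=np.arctan2(y[1],y[0]);print("closing dir angle in run",psi)
def way(a,off=.0155,z=.034):
    d=np.array([np.sin(a),np.cos(a)]);q=np.array([.228-.075*np.cos(a),-.0475+.075*np.sin(a)])-off*d
    w=run2w([*q,z])-[0,0,.0375];dirc=G@[np.cos(a),-np.sin(a),0]
    o,tn=totool(w,dirc);return o,tn
import sys
for a in np.arange(float(sys.argv[1]),float(sys.argv[2]),.12):print(round(a,2),*way(a))
print(1.6,*way(1.6))
E
python3 arc.py -.11 1.65
python3 - <<'E'
from h import *
import cv2
s=robot.observe();f=robot.grab_frame("side");q=proj(f,[np.array(s["eef_pos"])+[0,0,.0375]])[0]
im=cv2.resize(f["pixels"][130:220,250:370,::-1],(720,540),interpolation=cv2.INTER_CUBIC)
cv2.circle(im,tuple(int(k) for k in (q-[250,130])*6),4,(0,0,255),-1);cv2.imwrite("pics/p8.png",im)
E
```

```text
time: 21.15
eef_pos: [0.4219, 0.1122, 0.0481]
ee_rot: [-0.122, -3.136, 0.001]
contact_force: [0.2, 0.5, -0.0]
width: 0.0102
grip_force: 0.0
[ 0.1535 -0.092   0.0311] [ 0.2  0.5 -0. ]
closing dir angle in run -3.140675553694813
-0.11 [-0.0209 -0.0013 -0.0031] -0.109
0.01 [-0.0298  0.001  -0.0029] 0.011
0.13 [-0.0389  0.0022 -0.0028] 0.131
0.25 [-0.0481  0.0023 -0.0028] 0.251
0.37 [-0.0572  0.0013 -0.0029] 0.371
0.49 [-0.0661 -0.0007 -0.0032] 0.491
0.61 [-0.0748 -0.0038 -0.0036] 0.611
0.73 [-0.083  -0.0079 -0.0041] 0.731
0.85 [-0.0906 -0.013  -0.0047] 0.851
0.97 [-0.0976 -0.0189 -0.0055] 0.971
1.09 [-0.1038 -0.0256 -0.0063] 1.091
1.21 [-0.1092 -0.033  -0.0072] 1.211
1.33 [-0.1136 -0.041  -0.0082] 1.331
1.45 [-0.117  -0.0495 -0.0092] 1.451
1.57 [-0.1194 -0.0583 -0.0103] -1.571
1.6 [-0.1199 -0.0605 -0.0105] -1.541
```

View pics/p8.png

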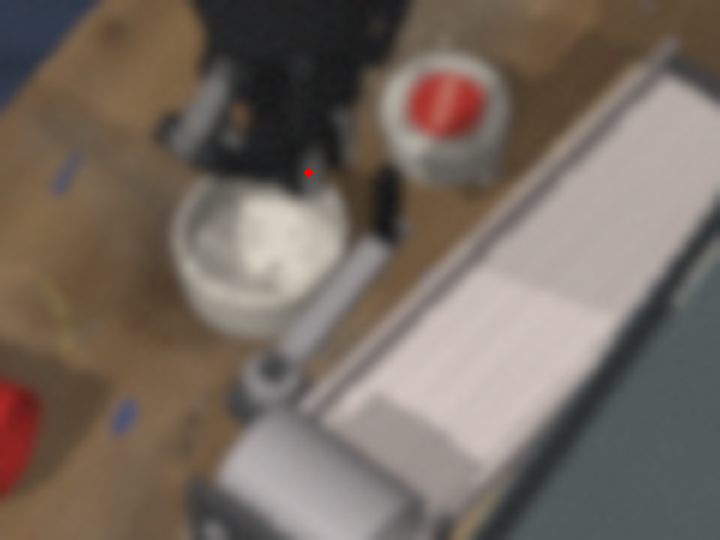

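The tip matches the projection (308,175), just on the robot's side of the pin (388,200). Swing the keeper.

```bash
python3 -m inch '{"plan":[[0.12,-0.01,-0.001,-0.002,-0.06],[0.12,-0.017,-0.001,-0.003,-0.11],[0.12,-0.021,-0.001,-0.003,-0.11],[0.12,-0.025,0,-0.003,-0.05],[0.12,-0.03,0.001,-0.003,0.01],[0.12,-0.039,0.002,-0.003,0.13],[0.12,-0.048,0.0023,-0.003,0.25],[0.12,-0.057,0.0013,-0.003,0.37],[0.12,-0.066,-0.0007,-0.003,0.49],[0.12,-0.075,-0.004,-0.0035,0.61],[0.12,-0.083,-0.008,-0.004,0.73],[0.12,-0.0906,-0.013,-0.0047,0.85]]}'
python3 arc.py .85 1.65
python3 - <<'E'
from h import *
f=robot.grab_frame("side")
for n in("keeper_pin","pipe"):
  for d in robot.masks_of(n,"side")[:3]:
    ys,xs=np.nonzero(d["pixels"]);print(n,round(d["conf"],2),np.round(d["point"]),xs.min(),xs.max(),ys.min(),ys.max())
for a in(-.1,.7,.85,1.57):print(a,proj(f,run2w([[.228-.075*np.cos(a),-.0475+.075*np.sin(a),z] for z in(.063,.025)])).round(1).tolist())
E
```

```text
time: 22.4
eef_pos: [0.5133, 0.0924, 0.0552]
ee_rot: [1.414, 2.805, 0.0]
contact_force: [-3.6, -1.7, 1.4]
width: 0.0102
grip_force: 2.0
[0.1668 0.0006 0.0367] [-3.6 -1.7  1.4]
closing dir angle in run 2.2831176482449624
0.85 [ 0.001  -0.0017  0.0027] -0.005
0.97 [-0.008  -0.0003  0.002 ] 0.115
1.09 [-0.0172 -0.      0.0012] 0.235
1.21 [-0.0263 -0.0008  0.0003] 0.355
1.33 [-0.0352 -0.0027 -0.0007] 0.475
1.45 [-0.0439 -0.0056 -0.0017] 0.595
1.57 [-0.0521 -0.0096 -0.0027] 0.715
1.6 [-0.0541 -0.0108 -0.003 ] 0.745
keeper_pin 0.53 [314. 191.] 291 333 181 197
pipe 0.88 [240. 199.] 224 257 186 213
pipe 0.61 [322. 197.] 275 376 137 251
-0.1 [[314.8, 158.7], [314.0, 169.0]]
0.7 [[330.1, 177.5], [328.9, 187.5]]
0.85 [[330.8, 181.9], [329.5, 191.8]]
1.57 [[323.1, 202.0], [322.0, 211.5]]
```

```bash
python3 -m inch '{"plan":[[0.12,-0.004,-0.001,0.002,0.05],[0.12,-0.0105,-0.0005,0.002,0.13],[0.12,-0.0175,-0.0005,0.0012,0.235],[0.12,-0.0265,-0.001,0.0003,0.355],[0.12,-0.0355,-0.003,-0.0007,0.475],[0.12,-0.044,-0.006,-0.0017,0.595],[0.12,-0.049,-0.008,-0.0022,0.66],[0.12,-0.053,-0.01,-0.0027,0.715],[0.12,-0.056,-0.012,-0.003,0.745],[0.12,-0.057,-0.0125,-0.003,0.745],[0.12,-0.057,-0.0125,-0.003,0.745]]}'
python3 arc.py 1.57 1.6
python3 - <<'E'
from h import *
f=robot.grab_frame("side")
for n in("keeper_pin","pipe"):
  for d in robot.masks_of(n,"side")[:3]:
    ys,xs=np.nonzero(d["pixels"]);print(n,round(d["conf"],2),np.round(d["point"]),xs.min(),xs.max(),ys.min(),ys.max())
E
```

```text
time: 23.65
eef_pos: [0.5357, 0.0442, 0.0573]
ee_rot: [-2.322, -2.107, -0.005]
contact_force: [-4.1, 19.4, 1.5]
width: 0.0102
grip_force: 14.0
[0.213  0.0267 0.0332] [-4.1 19.4  1.5]
closing dir angle in run 1.5530434061207523
1.57 [ 0.0007  0.0007 -0.0007] -0.019
1.6 [-0.0015  0.0012 -0.001 ] 0.011
keeper_pin 0.51 [313. 201.] 291 327 188 215
pipe 0.86 [304. 209.] 286 321 197 229
pipe 0.61 [239. 200.] 225 255 186 212
```

The 19 N shows the keeper is at its stop. Back straight off, then lift away and check.

```bash
python3 -m inch '{"plan":[[0.12,0.008,0,0,0],[0.12,0.025,0,0,0],[0.12,0.045,0,-0.005,0],[0.12,0.055,0,-0.04,0],[0.12,0.06,0,-0.08,0],[0.12,0.08,-0.04,-0.11,0],[0.12,0.12,-0.07,-0.11,0],[0.12,0.16,-0.1,-0.11,0],[0.12,0.2,-0.12,-0.11,0],[0.12,0.2,-0.12,-0.11,0],[0.12,0.2,-0.12,-0.11,0]]}'
python3 chk.py
python3 - <<'E'
from h import *
f={}
for c in("side","top"):
  f=robot.grab_frame(c)
  for n in("keeper","keeper_pin","flux_tin","tin_can","toroid","solder_spool","marker_pen"):
    for d in robot.masks_of(n,c)[:1]:
      ys,xs=np.nonzero(d["pixels"]);print(c,n,round(d["conf"],2),np.round(d["point"]),xs.min(),xs.max(),ys.min(),ys.max())
  for a in(1.3,1.57):print(a,proj(f,run2w([[.228-.075*np.cos(a),-.0475+.075*np.sin(a),z] for z in(.063,.025)])).round(1).tolist())
print(robot.observe()["time"])
E
```

```text
time: 24.9
eef_pos: [0.4371, 0.2517, 0.1677]
ee_rot: [2.325, 2.113, 0.002]
contact_force: [-0.1, -1.1, -0.4]
width: 0.0105
grip_force: 0.0
[ 0.0285 -0.0879  0.1667]
side seat [[302.0, 214.7], [308.3, 208.2]]
side 0.78 [238. 198.] 224 256 186 213 630
side 0.74 [314. 108.] 302 327 99 120 461
side 0.59 [304. 211.] 288 320 197 227 592
top seat [[341.3, 189.2], [330.6, 189.1]]
top 0.96 [202. 282.] 186 219 264 300 773
top 0.83 [341. 188.] 328 353 172 207 842
side keeper 0.73 [311. 201.] 291 328 187 213
side keeper_pin 0.61 [320. 199.] 292 328 189 212
side flux_tin 0.54 [322. 147.] 314 334 139 159
side tin_can 0.82 [295. 170.] 280 307 157 186
side toroid 0.65 [384. 129.] 376 391 125 140
1.3 [[328.1, 195.0], [326.9, 204.6]]
1.57 [[323.1, 202.0], [322.0, 211.5]]
top keeper 0.68 [325. 195.] 318 328 170 218
top keeper_pin 0.49 [282. 196.] 213 359 168 223
top flux_tin 0.84 [245. 241.] 233 256 227 252
top tin_can 0.67 [288. 251.] 273 304 234 265
top solder_spool 0.92 [326. 143.] 316 337 130 156
top marker_pen 0.78 [272. 144.] 246 299 133 155
1.3 [[312.7, 171.9], [314.6, 176.5]]
1.57 [[323.2, 170.5], [324.7, 175.3]]
25.9
```

The pipe is at the seat: the top view reads (341,188) against a predicted (341,189). The keeper lies straight across, the bystanders have not moved, and the arm is clear.

```bash
python3 -c "
from cell import robot
print(robot.hand_in())"
```

```text
the job is handed in; nothing more can be done
None
```

The job is handed in (hand-in returned no verdict): in the last images the pipe sits at the seat against the end stop, the keeper lies fully across behind it, the bystanders are where they started, and the arm is clear, at about 26 s of the 64 s allowed.

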